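# Push the medicine carton into the checking corner and scan it

### The arm

A 6-joint arm with a two-finger parallel gripper is mounted at the origin on the work surface. World frame = base frame: x ahead of the robot, y to its left, z up, the work surface at z = 0. Lengths are in mm, angles in rad, forces in N, time in s.
With the tool pointing down it reaches from about 350 to 875 mm from the base axis. Payload 4.2 kg.
Tool frame: the origin (TCP) lies midway between the tips of the shut fingers; the grasp point (between the pads) lies 19 mm behind it (arm.tcp_to_grasp is the distance from the TCP to the grasp point, in mm); z points along the fingers, y is the line along which they close (so a half turn about z gives the same grasp; the last joint's range is limited). The gripper opens to 85 mm and grips with 20 to 120 N. Pads are 22 mm wide; open, the fingers measure 114 mm over their backs; the gripper's body (76 mm by 85 mm) begins 54 mm behind the grasp point. The pads swing forward as they close: fully open they stand 13 mm farther back than shut.
Start: joints at [1.509, 0.385, 0.008, 0, -1.194, -0.259], TCP at [197.046, 593.104, 231.312] pointing down, gripper open.
Joint ranges: [-3.14, 3.14], [-1.21, 2.06], [-1.07, 1.41], [-3.16, 2.05], [-2.99, -0.16], [-3.1, 3.1]. Speed limits (rad/s): [2.79, 2.79, 3.14, 3.14, 3.14, 3.14].

### API

Orientations are given as a unit quaternion [x, y, z, w].
In Python, from bench import arm, get_image gives the robot as it stands.
- The arm moves only by the tool drive_tool, never from a script. Its argument "deltas" is a list of rows, each a list of 2 entries, a list of its own where there are three numbers: the shift along the tool's x, y, z in cm, then the turn, a rotation vector about the tool's x, y, z in degrees. In form: [[[x, y, z], [ax, ay, az]], ...]. A call has 1 to 12 rows; each row shifts and turns the commanded pose from where the row before left it, along the tool's axes as they then stand; what a row does not reach is not made up. A row lasts 1/10 s, in which the tool goes at most 50 mm and 8.59 degrees, less where a joint would pass 70% of its speed; a pose out of reach is approached as far as the arm can. A call with a gripper value outside its range is refused whole. "claw" is the finger opening in cm, from 0 to 8.54, set as the call begins (left out, the last holds). The fingers move at their own pace and stop on an object; the grip force is fixed at half the most. Time passes only in rows, so rows that do not move let the fingers close. It gives the time, the measured TCP pose, the force, the opening and the grip force at its end, in the units of the state.
- arm.read_state(): the state, without advancing time (a new reading comes with each control period).
- get_image(name): name is "side" or "top" or "wrist"; returns a dict with "img" (420x560x3 uint8, red, green, blue), "fx", "fy", "cx", "cy" (pixels), "D" ([k1, k2, p1, p2, k3] as OpenCV has them; the pictures are not rectified), "eye" and "orientation" of the camera in the world; the wrist camera has in their place "mount" (4x4, takes a point from camera to tool coordinates, whose origin is the TCP and whose axes are the flange's). Camera axes: x right, y down, z forward; pixel columns grow to the right and rows downward; lengths in mm; the calibration is good to about 2 mm. A picture is of the moment at which its call begins: read the wrist's pose just before it. There is no depth.
- arm.job_done(): hands the job in; it is judged then, once.
The state is a dict: "clock": time; "joints": joint angles; "joint_vel": joint speeds; "joint_efforts": joint torques, N m; "position": TCP position; "ee_rot": TCP orientation; "contact_force": force on the tool from outside, world axes, zero at the start; "wrist_torque": the same for the moment, N m; "gripper_width": finger opening in mm; "grasp_force": force on a finger pad.
Only numpy, scipy, OpenCV 4.12 (cv2) and the standard library are available. Lean on these libraries where they do the work, as an engineer would, in place of code of your own. Each camera call takes 0.05 s, during which the arm holds its last target. There are 200 camera calls.

### The job

On the pharmacy counter, push the big orange-and-white medicine carton along the surface into the corner of the checking station, until it sits flush against both aluminium stops, its long side along the stop in front of the grey reader. Then press the green button right down and let it come back up. Only push the carton: do not lift or tip it, and leave the other things on the counter standing where they are.

Things in the scene. Friction and masses are not known exactly. Their poses are not given: they have to be found in the camera images.
- carton: White carton with orange bands, closed, rigid, about 0.25 kg, loose on the counter: 100 mm along its x, 140 along its y, 50 tall. Origin at the centre of its underside, z up. It starts right (-y) of the home area and nearer the robot than the back stop, its x axis within 0.6 rad of the station's. Sliding it takes 1 to 4 N.
- station: Checking station, fixed. Origin: inner corner of its two rigid aluminium stops (bars 25 mm tall, 14 thick), on the counter; x points away from the robot, y to the left. Back stop: face at x = 0, from y = -120 to 14. Side stop: face at y = 0, from x = -80 to 14. Grey reader behind the back stop: x 22 to 88, y -110 to -10, 63 tall.
- home (a point): Centre, on the counter, of the carton's place in the corner, at x = -50 mm, y = -70 mm in the station's frame: there the home carton has its origin, its axes along the station's. White lines mark the two open edges of this 100 x 140 area.
- scan_top (a point): Centre of the top of the green push button, 32 mm dia, pointing up, in a black housing to the left of the side stop, fixed to the station.
- scan (a joint): Travel of the green button in m: 0 up, 0.006 fully down (needs 5 N); it springs back.
- amber_bottle: Bystander: amber glass bottle with white cap and paper label, 52 dia, 125 tall (mm). Origin at the centre of its underside.
- white_bottle: Bystander: white plastic bottle with blue cap, 48 dia, 110 tall (mm). Origin at the centre of its underside.
- brown_jar: Bystander: brown glass jar with black lid, 60 dia, 70 tall (mm). Origin at the centre of its underside.
- pot0: Bystander: white ointment pot, 60 dia, 50 tall (mm). Origin at the centre of its underside.
- pot1: Bystander: second white ointment pot, 60 dia, 50 tall (mm). Origin at the centre of its underside.
- bowl: Bystander: white ceramic mixing bowl, 100 dia, 55 tall (mm). Origin at the centre of its underside.
- small_carton: Bystander: small white carton with green bands, 50 x 110 x 30 tall (mm). Origin at the centre of its underside.
There are look-alikes about, which are no part of the job. Leave any black or pink look-alike of the carton alone.

How it is judged (in metres and radians):
On the way, in this order (a step that is already met when the one before it is completed fails the run):
1. the carton is in the corner, flush against both stops (x of carton in the frame of station between -0.054 and -0.045 m and y of carton in the frame of station between -0.074 and -0.065 m and angle between the x axis of carton and the x axis of station, either way round below 0.04 rad and height (world z) of carton below 0.006 m and angle between carton's own z axis and vertical below 0.05 rad), for 0.2 s.
2. the green button is pressed right down (value of joint scan above 0.0045 m), for 0.05 s.
At the end, for the whole second after the job is handed in: The carton lies flat at rest in the corner, within 4 mm of each stop and within 0.04 rad of square to them, long side along the back stop; the button is up again (under 1.5 mm) (all of step 1 and value of joint scan below 0.0015 m and linear speed of carton below 0.01 m/s); the robot touches nothing.
It fails at once if the carton is lifted more than 12 mm or tipped more than 0.2 rad (height (world z) of carton above 0.012 m or angle between carton's own z axis and vertical above 0.2 rad).
It fails at once if a bystander is moved by more than 25 mm (distance of any of amber_bottle, white_bottle, brown_jar, pot0, pot1, bowl, small_carton from where it was at the start of the episode above 0.025 m).
It fails at once if a bystander is tipped over (angle between any of amber_bottle, white_bottle, brown_jar, pot0, pot1, bowl, small_carton's own z axis and vertical above 0.35 rad).
It also fails if it takes over 67 s, if anything falls off the work surface, if the arm or the gripper's body presses on something with over 40 N, if the wrist force passes 120 N, or if a joint passes its speed limit or range.

## Working session

There is one attempt and no reset: what is moved stays moved. The work goes in short steps, Python scripts to look and compute and a tool call to move; the robot and the scene stay as the last step left them, time stands still between calls to the robot, and variables do not carry over. Pictures are saved under pics/ and viewed, at most 10 in all, crops included, and the job is handed in when it is done.

Besides the shell and the picture viewer there is one more tool, called after "Emit:" as a command line: name --argument value ..., lists and objects as JSON in quotes. drive_tool: Moves the arm, as the interface text tells. Its arguments: {"type":"object","properties":{"deltas":{"type":"array"},"claw":{"type":"number"}},"required":["deltas"]}

```bash
mkdir -p pics; cat > h.py <<'E'
import numpy as np, cv2
from scipy.spatial.transform import Rotation as R
from bench import arm, get_image
def snap(n,f):
    g=get_image(n); cv2.imwrite('pics/'+f+'.png',cv2.cvtColor(g['img'],cv2.COLOR_RGB2BGR)); return g
def cast(g,px,z):
    px=np.asarray(px,float).reshape(-1,1,2)
    K=np.array([[g['fx'],0,g['cx']],[0,g['fy'],g['cy']],[0,0,1]])
    u=cv2.undistortPoints(px,K,np.array(g['D'],float))[:,0]
    o=np.array(g['orientation'],float); M=R.from_quat(o).as_matrix() if o.size==4 else o.reshape(3,3)
    d=np.c_[u,np.ones(len(u))]@M.T; e=np.array(g['eye'],float)
    return e+d*((z-e[2])/d[:,2])[:,None]
E
python3 - <<'E'
from h import *
for n in('top','side'):
    g=snap(n,n+'0'); print({k:v for k,v in g.items() if k!='img'})
print(arm.read_state())
E
```

```text
{'fx': 408.03740213315297, 'fy': 408.03740213315297, 'cx': 274.4901142897976, 'cy': 206.89714195820721, 'D': array([-0.11897755,  0.        ,  0.        ,  0.        ,  0.        ]), 'eye': array([ 505.37135444,  -30.68136947, 1149.65432137]), 'orientation': array([-0.70362798,  0.71021132, -0.02071643,  0.0088529 ])}
{'fx': 424.3200109367089, 'fy': 424.3200109367089, 'cx': 280.8955086562129, 'cy': 212.34834676392197, 'D': array([0.00655752, 0.        , 0.        , 0.        , 0.        ]), 'eye': array([ 284.9750104 , -711.05065148,  895.63158844]), 'orientation': array([ 0.91584437, -0.19672671,  0.06988323, -0.34299275])}
{'clock': 0.1, 'joints': array([ 1.50860264e+00,  3.85459040e-01,  6.80313869e-03, -4.13370793e-04,
       -1.19397857e+00, -2.58610307e-01]), 'joint_vel': array([-0.00049609, -0.00170058,  0.00470315,  0.00224704,  0.00117905,
        0.00036341]), 'joint_efforts': array([-9.18336918e-04, -3.93322742e+01,  1.88928294e+01,  4.19789806e+00,
       -2.62334732e-03,  2.60027285e-06]), 'position': array([196.90160832, 592.6504041 , 230.36252513]), 'ee_rot': array([ 9.87150545e-01, -1.59790238e-01, -1.01072984e-04,  9.33482807e-04]), 'contact_force': array([-0.01676005,  0.49928013, -0.17875172]), 'wrist_torque': array([0.0012623 , 0.00041929, 0.00884204]), 'grasp_force': 0.0, 'gripper_width': 85.40098326187469}
```

View pics/top0.png

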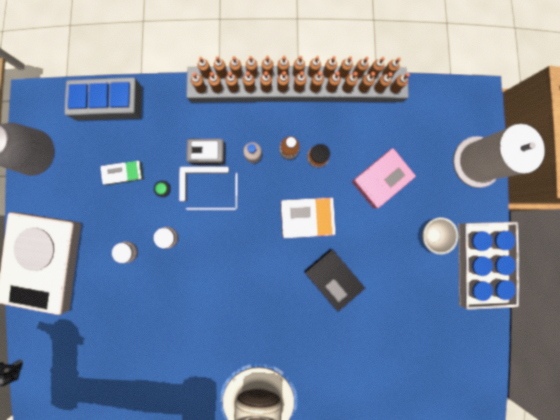

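View pics/side0.png

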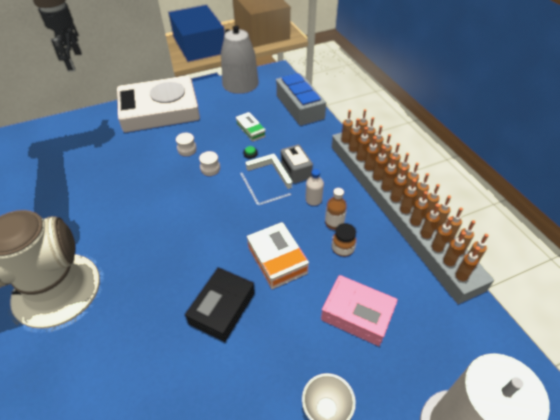

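The top view shows the carton at (308,218), the station corner at (184,171), the button at (161,188), pots at (165,238) and (123,252), and bottles at (252,151), (290,147) and (319,154). The path for the carton to go left and then up is clear.

```bash
python3 - <<'E'
from h import *
g=snap('top','top1'); im=g['img']
hsv=cv2.cvtColor(im,cv2.COLOR_RGB2HSV)
m=(~((hsv[...,0]>95)&(hsv[...,0]<130)&(hsv[...,1]>90))).astype(np.uint8)
n,l,s,c=cv2.connectedComponentsWithStats(m)
for i in range(1,n):
    if 15<s[i,4]<4000 and 90<c[i][0]<350 and 120<c[i][1]<280: print(i,s[i],c[i].round(1),cast(g,c[i],0)[0].round())
lab=l[218,300]; pts=np.argwhere(l==lab)[:,::-1].astype(np.float32)
w=cast(g,cv2.convexHull(pts)[:,0],50)[:,:2].astype(np.float32); r=cv2.minAreaRect(w); print(r,cv2.boxPoints(r).round(1))
gm=cv2.inRange(hsv,(40,120,50),(85,255,255)); n,l,s,c=cv2.connectedComponentsWithStats(gm)
for i in range(1,n):
    if s[i,4]>15: print('green',s[i],c[i].round(1),cast(g,c[i],[30])[0].round())
b=cv2.cvtColor(im,cv2.COLOR_RGB2BGR)
cv2.imwrite('pics/c1.png',cv2.resize(b[125:225,140:265],None,fx=6,fy=6,interpolation=cv2.INTER_CUBIC))
h=snap('side','side1'); b=cv2.cvtColor(h['img'],cv2.COLOR_RGB2BGR)
cv2.imwrite('pics/c2.png',cv2.resize(b[130:220,225:345],None,fx=6,fy=6,interpolation=cv2.INTER_CUBIC))
E
```

```text
3 [279 136  21  24 388] [289.1 147.4] [723. -94.   0.]
4 [ 179  139   50   63 1577] [201.7 160.8] [686. 155.   0.]
5 [243 142  19  21 265] [252.4 152.8] [708.  11.   0.]
6 [307 145  22  23 407] [317.9 155.8] [ 698. -175.    0.]
8 [100 160  43  25 823] [120.9 172.2] [657. 389.   0.]
9 [186 173  52  38 252] [221.1 200.7] [572. 100.   0.]
10 [154 182  16  14 179] [161.7 188.4] [609. 269.   0.]
11 [ 280  197   56   42 2102] [307.7 217.3] [ 523. -144.    0.]
12 [153 227  25  22 444] [165.1 237.5] [470. 260.   0.]
13 [111 241  26  23 465] [123.9 252.1] [429. 379.   0.]
14 [ 306  250   58   61 1830] [334.2 279.7] [ 346. -217.    0.]
((522.4268798828125, -138.9122314453125), (106.67742919921875, 145.53494262695312), 2.5331246852874756) [[ 465.9  -68.6]
 [ 472.4 -214. ]
 [ 578.9 -209.3]
 [ 572.5  -63.9]]
green [127 162  10  17 148] [131.6 170. ] [659. 348.  30.]
green [155 183  12  11 111] [160.5 188. ] [607. 265.  30.]
```

View pics/c1.png

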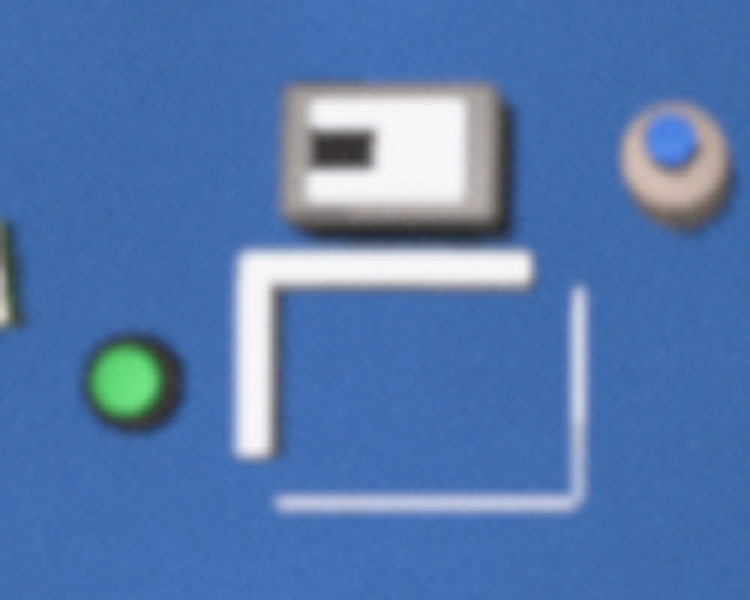

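View pics/c2.png

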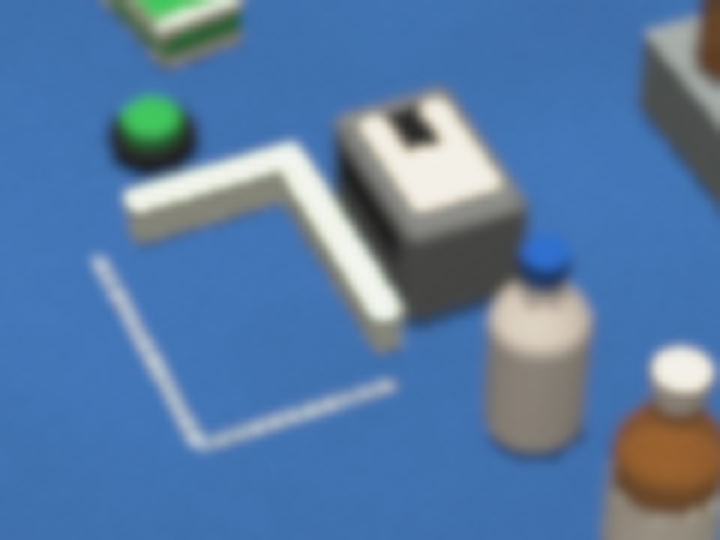

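The crops give the inner corner of the stop tops at c1 (275,286), the bar ends at (532,287) and (274,458), and the button top at c1 (126,381) and c2 (152,117).

```bash
python3 - <<'E'
from h import *
g=get_image('top');h=get_image('side')
t=lambda p:np.array([[140,125]])+(np.array(p)+.5)/6-.5
u=lambda p:np.array([[225,130]])+(np.array(p)+.5)/6-.5
print('corner,backend,sideend',cast(g,t([(275,286),(532,287),(274,458)]),25).round(1))
print('side: corner, backend', cast(h,u([(286,170),(374,326),(132,212)]),25).round(1))
print('lines',cast(g,t([(578,503),(578,290),(278,503)]),0).round(1))
print('lines s',cast(h,u([(200,442),(390,386),(98,258)]),0).round(1))
for z in(20,25,30,35,40): print(z,cast(g,t([(126,381)]),z).round(1),cast(h,u([(152,117)]),z).round(1))
# carton in side view: white/orange
im=h['img'];hsv=cv2.cvtColor(im,cv2.COLOR_RGB2HSV)
m=(~((hsv[...,0]>95)&(hsv[...,0]<130)&(hsv[...,1]>90))).astype(np.uint8)
n,l,s,c=cv2.connectedComponentsWithStats(m);i=l[245,265]
hl=cv2.convexHull(np.argwhere(l==i)[:,::-1].astype(np.int32)); a=cv2.approxPolyDP(hl,4,True)[:,0]
print(np.c_[a,cast(h,a,50)[:,:2],cast(h,a,0)[:,:2]].round(0))
b=cv2.convexHull(np.argwhere((lambda L:L==L[218,300])(cv2.connectedComponents((~((lambda q:(q[...,0]>95)&(q[...,0]<130)&(q[...,1]>90))(cv2.cvtColor(g['img'],cv2.COLOR_RGB2HSV)))).astype(np.uint8))[1]))[:,::-1].astype(np.int32))
a=cv2.approxPolyDP(b,3,True)[:,0];print(np.c_[a,cast(g,a,50)[:,:2],cast(g,a,0)[:,:2]].round(0))
E
```

```text
corner,backend,sideend [[650.9 196.7  25. ]
 [649.1  77.4  25. ]
 [571.1 197.   25. ]]
side: corner, backend [[654.2 194.   25. ]
 [648.4  73.8  25. ]
 [571.4 197.3  25. ]]
lines [[550.1  58.6   0. ]
 [650.7  58.1   0. ]
 [551.3 200.1   0. ]]
lines s [[551.3  60.1   0. ]
 [648.9  56.    0. ]
 [551.6 198.5   0. ]]
20 [[608.  267.6  20. ]] [[608.9 266.4  20. ]]
25 [[607.5 266.2  25. ]] [[607.  260.8  25. ]]
30 [[607.1 264.9  30. ]] [[605.2 255.2  30. ]]
35 [[606.6 263.6  35. ]] [[603.3 249.6  35. ]]
40 [[606.1 262.3  40. ]] [[601.5 244.   40. ]]
[[ 307.  273.  558. -236.  574. -207.]
 [ 271.  288.  465. -238.  476. -210.]
 [ 248.  248.  458. -111.  469.  -75.]
 [ 247.  235.  471.  -72.  482.  -34.]
 [ 282.  222.  569.  -70.  585.  -32.]
 [ 308.  260.  577. -204.  594. -174.]]
[[ 335.  233.  479. -212.  478. -221.]
 [ 283.  237.  470.  -71.  468.  -73.]
 [ 281.  200.  570.  -67.  573.  -69.]
 [ 332.  197.  577. -206.  580. -214.]]
```

Emit:
drive_tool --deltas '[[[0,0,0],[0,0,8.02]],[[0,0,0],[0,0,8.02]],[[0,0,0],[0,0,8.02]],[[0,0,0],[0,0,8.02]],[[0,0,0],[0,0,8.02]],[[0,0,0],[0,0,8.02]],[[0,0,0],[0,0,8.02]],[[0,0,0],[0,0,8.02]],[[0,0,0],[0,0,8.02]]]' --claw 5.5

```text
clock: 1.2
position: [197.0, 593.0, 231.2]
ee_rot: [-0.702, 0.713, -0.0, -0.0]
contact_force: [-0.3, -0.4, 1.7]
gripper_width: 55.3
grasp_force: 0.0
```

Emit:
drive_tool --deltas '[[[4.17,-1.68,0],[0,0,0]],[[4.17,-1.68,0],[0,0,0]],[[4.17,-1.68,0],[0,0,0]],[[4.17,-1.68,0],[0,0,0]],[[4.17,-1.68,0],[0,0,0]],[[4.17,-1.68,0],[0,0,0]],[[4.17,-1.68,0],[0,0,0]],[[4.17,-1.68,0],[0,0,0]],[[4.17,-1.68,0],[0,0,0]],[[4.17,-1.68,0],[0,0,0]]]'

```text
clock: 2.2
position: [361.2, 172.8, 231.7]
ee_rot: [-0.704, 0.71, 0.0, 0.001]
contact_force: [1.5, 0.0, -0.5]
gripper_width: 54.8
grasp_force: 0.0
```

Emit:
drive_tool --deltas '[[[4.17,-1.68,0],[0,0,0]],[[4.17,-1.68,0],[0,0,0]],[[4.17,-1.68,0],[0,0,0]],[[4.17,-1.68,0],[0,0,0]],[[4.17,-1.68,0],[0,0,0]],[[4.17,-1.68,0],[0,0,0]],[[4.17,-1.68,0],[0,0,0]],[[4.17,-1.68,0],[0,0,0]],[[4.17,-1.68,0],[0,0,0]],[[4.17,-1.68,0],[0,0,0]],[[0,0,0],[0,0,0]]]'

```text
clock: 3.3
position: [526.0, -248.3, 230.1]
ee_rot: [-0.702, 0.712, -0.0, -0.001]
contact_force: [-0.6, 0.6, -0.5]
gripper_width: 54.8
grasp_force: 0.0
```

Emit:
drive_tool --deltas '[[[0,0,4.3],[0,0,0]],[[0,0,4.3],[0,0,0]],[[0,0,4.3],[0,0,0]],[[0,0,4.3],[0,0,0]],[[0,0,2.5],[0,0,0]],[[0,0,1.9],[0,0,0]],[[0,0,0],[0,0,0]]]'

```text
clock: 4.0
position: [522.6, -243.2, 12.6]
ee_rot: [-0.704, 0.711, 0.003, -0.002]
contact_force: [-0.7, 0.3, 0.1]
gripper_width: 55.2
grasp_force: 0.0
```

Emit:
drive_tool --deltas '[[[-0.5,0,0],[0,0,0]],[[-0.5,0,0],[0,0,0]],[[-0.5,0,0],[0,0,0]],[[-0.5,0,0],[0,0,0]],[[-0.5,0,0],[0,0,0]],[[-0.5,0,0],[0,0,0]],[[-0.5,0,0],[0,0,0]],[[-0.5,0,0],[0,0,0]]]'

```text
clock: 4.8
position: [525.6, -204.0, 15.6]
ee_rot: [-0.704, 0.711, -0.0, 0.0]
contact_force: [0.2, -2.9, 1.5]
gripper_width: 55.0
grasp_force: 1.4
```

Emit:
drive_tool --deltas '[[[-1,0,0],[0,0,0]],[[-1,0,0],[0,0,0]],[[-1,0,0],[0,0,0]],[[-1,0,0],[0,0,0]],[[-1,0,0],[0,0,0]],[[-1,0,0],[0,0,0]],[[-1,0,0],[0,0,0]],[[-1,0,0],[0,0,0]],[[-1,0,0],[0,0,0]],[[-1,0,0],[0,0,0]],[[-0.5,0,0],[0,0,0]],[[0,0,0],[0,0,0]]]'

```text
clock: 6.0
position: [526.1, -98.1, 15.0]
ee_rot: [-0.704, 0.71, 0.0, -0.0]
contact_force: [0.3, -0.3, 0.5]
gripper_width: 55.0
grasp_force: 0.0
```

```bash
cat >> h.py <<'E'
def carton(n='top'):
    g=get_image(n); hsv=cv2.cvtColor(g['img'],cv2.COLOR_RGB2HSV)
    o=cv2.inRange(hsv,(8,130,150),(24,255,255)); N,l,s,c=cv2.connectedComponentsWithStats(o)
    i=1+np.argmax(s[1:,4]); p=np.argwhere(l==i)[:,::-1].astype(np.float32)
    r=cv2.minAreaRect(cast(g,cv2.convexHull(p)[:,0],50)[:,:2].astype(np.float32))
    print('orange band',r,s[i]); return g
E
python3 -c "
from h import *
g=carton(); cv2.imwrite('pics/p1.png',cv2.resize(cv2.cvtColor(g['img'],4)[120:300,130:370],None,fx=3,fy=3))"
```

```text
orange band ((900.5072631835938, 112.94775390625), (17.328327178955078, 28.870311737060547), 18.30259895324707) [209  77  11   9  39]
```

View pics/p1.png

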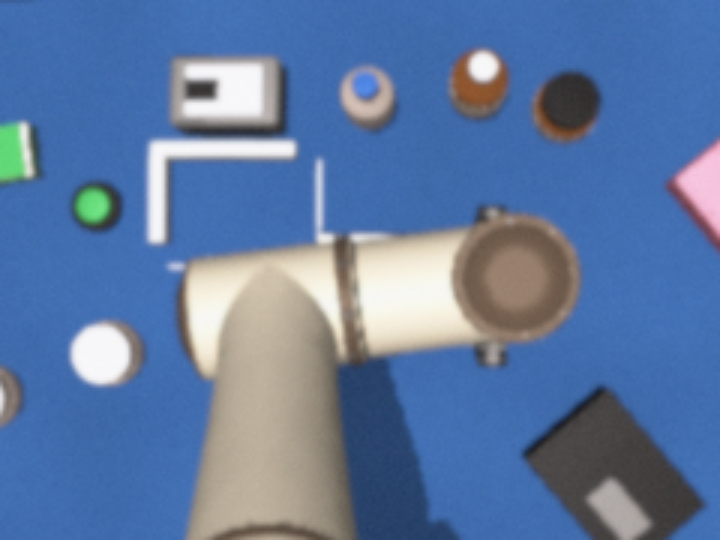

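The arm hides the carton in the top view and nothing else has shifted, so I'll continue the push and check afterwards from the side.

Emit:
drive_tool --deltas '[[[-1,0,0],[0,0,0]],[[-1,0,0],[0,0,0]],[[-1,0,0],[0,0,0]],[[-1,0,0],[0,0,0]],[[-1,0,0],[0,0,0]],[[-1,0,0],[0,0,0]],[[-1,0,0],[0,0,0]],[[-1,0,0],[0,0,0]],[[-1,0,0],[0,0,0]],[[-1,0,0],[0,0,0]],[[-1,0,0],[0,0,0]],[[-1,0,0],[0,0,0]]]'

```text
clock: 7.25
position: [527.4, 21.7, 15.3]
ee_rot: [-0.704, 0.711, 0.0, -0.0]
contact_force: [-0.1, -0.8, -0.6]
gripper_width: 55.1
grasp_force: 0.6
```

Emit:
drive_tool --deltas '[[[-0.5,0,0],[0,0,0]],[[-0.3,0,0],[0,0,0]],[[0,0,0],[0,0,0]],[[1,0,0],[0,0,0]],[[1,0,0],[0,0,0]],[[0,0,-4],[0,0,0]],[[0,0,-4],[0,0,0]],[[0,0,-4],[0,0,0]],[[4,0,0],[0,0,0]],[[5,0,0],[0,0,0]],[[5,0,0],[0,0,0]],[[0,0,0],[0,0,0]]]'

```text
clock: 8.45
position: [524.8, -136.8, 135.3]
ee_rot: [-0.701, 0.713, -0.0, -0.0]
contact_force: [-0.1, 0.4, -0.4]
gripper_width: 55.3
grasp_force: 0.0
```

```bash
python3 -c "
from h import *
carton(); g=carton('side'); t=get_image('top')
a=cv2.cvtColor(t['img'],4)[120:270,130:330]; b=cv2.cvtColor(g['img'],4)[110:260,180:380]
cv2.imwrite('pics/p2.png',cv2.resize(np.hstack([a,b]),(800,300)))"
```

```text
orange band ((900.5072631835938, 112.94775390625), (17.328327178955078, 28.870311737060547), 18.30259895324707) [209  77  11   8  38]
orange band ((520.810302734375, 68.71084594726562), (36.78618621826172, 85.53206634521484), 88.31552124023438) [230 184  29  17 278]
```

View pics/p2.png

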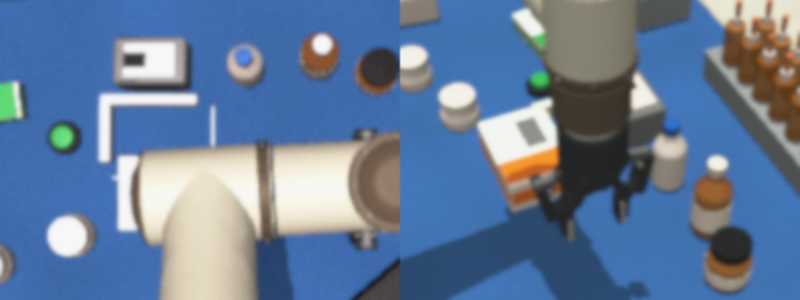

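Left edge of the carton is at about y=182, square, with its top row near x=574. Next comes the push in +x.

Emit:
drive_tool --deltas '[[[0,0,0],[0,0,-8.2]],[[0,0,0],[0,0,-8.2]],[[0,0,0],[0,0,-8.2]],[[0,0,0],[0,0,-8.2]],[[0,0,0],[0,0,-8.2]],[[0,0,0],[0,0,-8.2]],[[0,0,0],[0,0,-8.2]],[[0,0,0],[0,0,-8.2]],[[0,0,0],[0,0,-8.2]],[[0,0,0],[0,0,-8.2]],[[0,0,0],[0,0,-8.2]]]' --claw 8.0

```text
clock: 9.7
position: [526.1, -129.9, 135.3]
ee_rot: [1.0, 0.001, -0.0, -0.0]
contact_force: [0.3, -0.7, 0.4]
gripper_width: 79.9
grasp_force: 0.0
```

Emit:
drive_tool --deltas '[[[-1.6,-4.15,0],[0,0,0]],[[-1.6,-4.15,0],[0,0,0]],[[-1.6,-4.15,0],[0,0,0]],[[-1.6,-4.15,0],[0,0,0]],[[-1.6,-4.15,0],[0,0,0]],[[-1.6,-4.15,0],[0,0,0]],[[0,0,0],[0,0,0]],[[0,0,0],[0,0,0]]]'

```text
clock: 10.5
position: [430.9, 120.2, 135.5]
ee_rot: [1.0, -0.001, 0.0, -0.0]
contact_force: [-0.2, -0.3, 0.8]
gripper_width: 80.1
grasp_force: 0.0
```

Emit:
drive_tool --deltas '[[[0,0,4.2],[0,0,0.5]],[[0,0.3,4.2],[0,0,0]],[[0,0.3,2.5],[0,0,0]],[[0,0,1.4],[0,0,0]],[[0,0,0],[0,0,0]],[[0.6,0,0],[0,0,0]],[[0.6,0,0],[0,0,0]],[[0.6,0,0],[0,0,0]],[[0.6,0,0],[0,0,0]],[[0.6,0,0],[0,0,0]]]'

```text
clock: 11.5
position: [462.4, 112.2, 12.8]
ee_rot: [1.0, -0.008, 0.001, -0.0]
contact_force: [-0.9, -1.1, -0.9]
gripper_width: 79.8
grasp_force: 0.0
```

Emit:
drive_tool --deltas '[[[0.7,0,0],[0,0,0]],[[0.7,0,0],[0,0,0]],[[0.7,0,0],[0,0,0]],[[0.7,0,0],[0,0,0]],[[0.7,0,0],[0,0,0]],[[0.7,0,0],[0,0,0]],[[0.6,0,0],[0,0,0]],[[0.5,0,0],[0,0,0]]]'

```text
clock: 12.3
position: [515.0, 111.2, 12.2]
ee_rot: [1.0, -0.008, -0.0, 0.0]
contact_force: [-2.3, -0.1, 0.6]
gripper_width: 79.9
grasp_force: 1.0
```

Emit:
drive_tool --deltas '[[[0.4,0,0],[0,0,0]],[[0.4,0,0],[0,0,0]],[[0.4,0,0],[0,0,0]],[[0.3,0,0],[0,0,0]],[[0.3,0,0],[0,0,0]],[[0.2,0,0],[0,0,0]],[[0.1,0,0],[0,0,0]]]'

```text
clock: 13.0
position: [535.6, 110.9, 12.3]
ee_rot: [1.0, -0.008, 0.0, -0.0]
contact_force: [-1.8, 0.7, -1.0]
gripper_width: 80.3
grasp_force: 0.8
```

Emit:
drive_tool --deltas '[[[0.1,0,0],[0,0,0]],[[0.1,0,0],[0,0,0]],[[0.1,0,0],[0,0,0]],[[0,0,0],[0,0,0]]]'

```text
clock: 13.4
position: [538.6, 110.9, 12.3]
ee_rot: [1.0, -0.007, 0.0, -0.0]
contact_force: [-0.0, -0.1, -0.4]
gripper_width: 80.0
grasp_force: 0.4
```

Emit:
drive_tool --deltas '[[[0.1,0,0],[0,0,0]],[[0.1,0,0],[0,0,0]],[[0.1,0,0],[0,0,0]]]'

```text
clock: 13.7
position: [539.1, 110.4, 12.4]
ee_rot: [1.0, -0.007, -0.002, 0.001]
contact_force: [-11.3, 1.6, 7.7]
gripper_width: 79.9
grasp_force: 5.3
```

Emit:
drive_tool --deltas '[[[0.1,0,0],[0,0,0]],[[0.1,0,0],[0,0,0]]]'

```text
clock: 13.9
position: [539.1, 110.0, 12.3]
ee_rot: [1.0, -0.007, -0.004, 0.001]
contact_force: [-15.3, 5.0, 11.7]
gripper_width: 80.3
grasp_force: 7.9
```

Emit:
drive_tool --deltas '[[[-1,0,0],[0,0,0]],[[-2.5,0,0],[0,0,0]],[[0,0,-4],[0,0,0]],[[0,0,-4],[0,0,0]],[[0,0,-4.5],[0,0,0]]]'

```text
clock: 14.4
position: [508.5, 111.3, 138.6]
ee_rot: [1.0, -0.007, 0.0, 0.0]
contact_force: [0.4, 1.4, 0.3]
gripper_width: 79.9
grasp_force: 0.0
```

Emit:
drive_tool --deltas '[[[0,0,0],[0,0,8.2]],[[0,0,0],[0,0,8.2]],[[0,0,0],[0,0,8.2]],[[0,0,0],[0,0,8.2]],[[0,0,0],[0,0,8.2]],[[0,0,0],[0,0,8.2]],[[0,0,0],[0,0,8.2]],[[0,0,0],[0,0,8.2]],[[0,0,0],[0,0,8.2]],[[0,0,0],[0,0,8.2]],[[0,0,0],[0,0,8.2]]]' --claw 5.0

```text
clock: 15.5
position: [509.3, 111.6, 137.8]
ee_rot: [-0.698, 0.716, -0.001, 0.001]
contact_force: [0.7, 0.3, 0.4]
gripper_width: 49.8
grasp_force: 0.0
```

Emit:
drive_tool --deltas '[[[3.5,-2.9,0],[0,0,0]],[[3.5,-2.9,0],[0,0,0]],[[3.5,-2.9,0],[0,0,0]],[[0,0,0],[0,0,0]],[[0,0,0],[0,0,0]]]'

```text
clock: 16.0
position: [594.1, 3.8, 137.0]
ee_rot: [-0.7, 0.714, -0.0, 0.0]
contact_force: [-0.1, 0.1, 0.3]
gripper_width: 49.8
grasp_force: 0.0
```

Emit:
drive_tool --deltas '[[[0,0,4.2],[0,0,-0.4]],[[0,0,4.2],[0,0,0]],[[0,0,2.5],[0,0,0]],[[0,0,1.4],[0,0,0]],[[0,0,0],[0,0,0]],[[-0.5,0,0],[0,0,0]],[[-0.5,0,0],[0,0,0]],[[-0.5,0,0],[0,0,0]],[[-0.5,0,0],[0,0,0]],[[-0.5,0,0],[0,0,0]]]'

```text
clock: 17.0
position: [593.9, 30.0, 15.1]
ee_rot: [-0.703, 0.711, -0.0, 0.0]
contact_force: [-0.2, -2.3, 1.8]
gripper_width: 50.1
grasp_force: 1.5
```

Emit:
drive_tool --deltas '[[[-0.4,0,0],[0,0,0]],[[-0.3,0,0],[0,0,0]],[[-0.3,0,0],[0,0,0]],[[-0.2,0,0],[0,0,0]],[[-0.1,0,0],[0,0,0]],[[-0.1,0,0],[0,0,0]]]'

```text
clock: 17.6
position: [594.0, 43.7, 14.3]
ee_rot: [-0.703, 0.711, -0.0, -0.0]
contact_force: [0.4, -2.5, 1.8]
gripper_width: 49.9
grasp_force: 1.5
```

Emit:
drive_tool --deltas '[[[-0.1,0,0],[0,0,0]],[[-0.1,0,0],[0,0,0]],[[-0.1,0,0],[0,0,0]]]'

```text
clock: 17.9
position: [593.9, 46.7, 14.3]
ee_rot: [-0.703, 0.711, 0.0, -0.0]
contact_force: [0.8, -2.8, 1.5]
gripper_width: 49.8
grasp_force: 1.4
```

Emit:
drive_tool --deltas '[[[-0.1,0,0],[0,0,0]],[[-0.1,0,0],[0,0,0]]]'

```text
clock: 18.1
position: [593.9, 47.2, 14.3]
ee_rot: [-0.703, 0.711, -0.0, -0.001]
contact_force: [2.9, -12.6, 2.2]
gripper_width: 49.9
grasp_force: 6.4
```

Emit:
drive_tool --deltas '[[[1,0,0],[0,0,0]],[[2,0,0],[0,0,0]],[[0,0,-4.5],[0,0,0]],[[0,0,-4.5],[0,0,0]],[[0,0,-4.5],[0,0,0]],[[4.5,1.5,0],[0,0,0]],[[4.5,1.5,0],[0,0,0]],[[4.5,1.5,0],[0,0,0]],[[4.5,1.5,0],[0,0,0]],[[0,0,0],[0,0,0]]]'

```text
clock: 19.1
position: [529.2, -164.1, 148.9]
ee_rot: [-0.701, 0.713, 0.001, -0.0]
contact_force: [-0.3, -0.2, -0.0]
gripper_width: 49.9
grasp_force: 0.0
```

```bash
python3 -c "
from h import *
g=carton('side'); t=get_image('top'); cv2.imwrite('pics/sraw.png',cv2.cvtColor(g['img'],4))
a=cv2.cvtColor(t['img'],4)[130:230,140:270]; b=cv2.cvtColor(g['img'],4)[125:225,220:350]
cv2.imwrite('pics/p3.png',cv2.resize(np.hstack([a,b]),(780,300),interpolation=cv2.INTER_CUBIC))"
```

```text
orange band ((572.206787109375, 86.82911682128906), (34.735984802246094, 36.90815734863281), 87.55760192871094) [253 177  13  12 108]
```

View pics/p3.png

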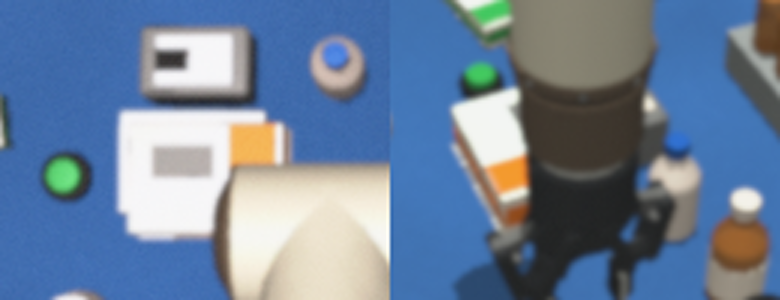

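The carton fills its place in both views. I'll do one more gentle x push to confirm it is flush against the back stop.

Emit:
drive_tool --deltas '[[[0,0,0],[0,0,-8.2]],[[0,0,0],[0,0,-8.2]],[[0,0,0],[0,0,-8.2]],[[0,0,0],[0,0,-8.2]],[[0,0,0],[0,0,-8.2]],[[0,0,0],[0,0,-8.2]],[[0,0,0],[0,0,-8.2]],[[0,0,0],[0,0,-8.2]],[[0,0,0],[0,0,-8.2]],[[0,0,0],[0,0,-8.2]],[[0,0,0],[0,0,-8]]]' --claw 8.0

```text
clock: 20.3
position: [532.4, -158.8, 149.0]
ee_rot: [1.0, -0.002, 0.0, -0.0]
contact_force: [0.5, 0.2, 0.0]
gripper_width: 79.7
grasp_force: 0.0
```

Emit:
drive_tool --deltas '[[[-0.35,-4.16,0],[0,0,0]],[[-0.35,-4.16,0],[0,0,0]],[[-0.35,-4.16,0],[0,0,0]],[[-0.35,-4.16,0],[0,0,0]],[[-0.35,-4.16,0],[0,0,0]],[[-0.35,-4.16,0],[0,0,0]],[[-0.35,-4.16,0],[0,0,0]],[[0,0,0],[0,0,0]],[[0,0,0],[0,0,0]]]'

```text
clock: 21.2
position: [510.0, 133.3, 149.1]
ee_rot: [1.0, -0.004, -0.0, -0.0]
contact_force: [-0.3, -0.7, -1.3]
gripper_width: 80.1
grasp_force: 0.0
```

Emit:
drive_tool --deltas '[[[0,0,4.5],[0,0,0]],[[0,0.3,4.5],[0,0,0]],[[0,0.3,3],[0,0,0]],[[0,0,1.6],[0,0,0]],[[0,0,0],[0,0,0]],[[0.5,0,0],[0,0,0]],[[0.5,0,0],[0,0,0]],[[0.5,0,0],[0,0,0]],[[0.5,0,0],[0,0,0]],[[0.3,0,0],[0,0,0]],[[0.2,0,0],[0,0,0]]]'

```text
clock: 22.3
position: [535.8, 124.6, 13.6]
ee_rot: [1.0, -0.006, 0.0, -0.0]
contact_force: [-0.8, -0.4, 0.1]
gripper_width: 80.0
grasp_force: 0.0
```

Emit:
drive_tool --deltas '[[[0.2,0,0],[0,0,0]],[[0.1,0,0],[0,0,0]],[[0.1,0,0],[0,0,0]],[[0.1,0,0],[0,0,0]]]'

```text
clock: 22.7
position: [539.3, 124.3, 13.1]
ee_rot: [1.0, -0.006, -0.001, 0.0]
contact_force: [-4.5, 1.0, 2.8]
gripper_width: 80.1
grasp_force: 2.2
```

Flush at the same contact position (539). Next is the button at about (608, 267, 20), with the fingers shut.

Emit:
drive_tool --deltas '[[[-1,0,0],[0,0,0]],[[-1.5,0,0],[0,0,0]],[[0,0,-4],[0,0,0]],[[0,0,-4],[0,0,0]],[[0,0,-2],[0,0,0]],[[0,0,0],[0,0,0]]]'

```text
clock: 23.3
position: [517.0, 125.9, 116.9]
ee_rot: [1.0, -0.005, 0.004, -0.002]
contact_force: [0.5, -0.2, -0.7]
gripper_width: 80.0
grasp_force: 0.0
```

Emit:
drive_tool --deltas '[[[2.31,-3.6,0],[0,0,0]],[[2.31,-3.6,0],[0,0,0]],[[2.31,-3.6,0],[0,0,0]],[[2.31,-3.6,0],[0,0,0]],[[0,0,0],[0,0,0]],[[0,0,0],[0,0,0]],[[0,0,0],[0,0,0]]]' --claw 0

```text
clock: 24.0
position: [608.2, 266.8, 112.2]
ee_rot: [1.0, -0.006, -0.001, 0.001]
contact_force: [-0.8, -0.5, -0.1]
gripper_width: -0.0
grasp_force: 0.0
```

```bash
python3 - <<'E'
from h import *
s=arm.read_state(); g=get_image('wrist')
M=R.from_quat(s['ee_rot']).as_matrix(); T=np.array(g['mount'])
g['eye']=np.array(s['position'])+M@T[:3,3]; g['orientation']=R.from_matrix(M@T[:3,:3]).as_quat()
hsv=cv2.cvtColor(g['img'],cv2.COLOR_RGB2HSV); m=cv2.inRange(hsv,(45,120,50),(85,255,255))
n,l,st,c=cv2.connectedComponentsWithStats(m)
for i in range(1,n):
    if st[i,4]>150: print(st[i],c[i].round(),[cast(g,c[i],z)[0].round(1) for z in(18,22,28)])
print(s['position'],s['gripper_width'],s['clock'])
cv2.imwrite('pics/w.png',cv2.cvtColor(g['img'],4))
E
```

```text
[192 108  17  65 234] [199. 139.] [array([660.5, 323.3,  18. ]), array([661.1, 322.3,  22. ]), array([661.9, 320.8,  28. ])]
[ 132  110   62   77 3241] [163. 148.] [array([655.1, 350.1,  18. ]), array([655.7, 348.7,  22. ]), array([656.6, 346.5,  28. ])]
[ 261  188   42   43 1420] [282. 209.] [array([607.2, 265.7,  18. ]), array([608.7, 265.7,  22. ]), array([610.8, 265.7,  28. ])]
[608.18781143 266.76368272 112.15142871] -0.038255679379408124 24.0
```

View pics/w.png

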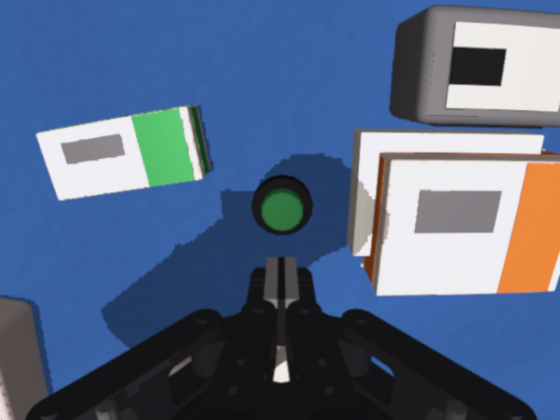

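The wrist view shows the button at (282,209), directly below the tool, and the carton flush in the corner. I'll descend until there is force.

Emit:
drive_tool --deltas '[[[0,0,4],[0,0,0]],[[0,0,2.5],[0,0,0]],[[0,0,1],[0,0,0]],[[0,0,0.5],[0,0,0]],[[0,0,0],[0,0,0]]]'

```text
clock: 24.55
position: [609.7, 267.5, 33.8]
ee_rot: [1.0, -0.006, 0.0, -0.0]
contact_force: [-0.1, -0.1, 0.5]
gripper_width: -0.6
grasp_force: 0.0
```

Emit:
drive_tool --deltas '[[[0,0,0.2],[0,0,0]],[[0,0,0.2],[0,0,0]],[[0,0,0.2],[0,0,0]]]'

```text
clock: 24.85
position: [609.8, 268.0, 28.2]
ee_rot: [1.0, -0.006, 0.001, -0.001]
contact_force: [-0.3, 0.0, 0.1]
gripper_width: 0.0
grasp_force: 0.0
```

Emit:
drive_tool --deltas '[[[0,0,0.2],[0,0,0]],[[0,0,0.2],[0,0,0]],[[0,0,0.2],[0,0,0]]]'

```text
clock: 25.15
position: [609.4, 267.8, 21.3]
ee_rot: [1.0, -0.006, 0.0, 0.0]
contact_force: [-0.1, -0.6, 2.6]
gripper_width: -0.1
grasp_force: 0.9
```

Emit:
drive_tool --deltas '[[[0,0,0.2],[0,0,0]],[[0,0,0.1],[0,0,0]]]'

```text
clock: 25.35
position: [609.4, 267.8, 18.5]
ee_rot: [1.0, -0.006, 0.0, 0.0]
contact_force: [-1.0, -1.3, 2.6]
gripper_width: 0.2
grasp_force: 1.7
```

Emit:
drive_tool --deltas '[[[0,0,0.15],[0,0,0]],[[0,0,0.15],[0,0,0]],[[0,0,0],[0,0,0]]]'

```text
clock: 25.65
position: [609.5, 267.8, 16.1]
ee_rot: [1.0, -0.006, 0.0, 0.0]
contact_force: [-2.5, -0.6, 7.0]
gripper_width: -0.2
grasp_force: 3.3
```

Emit:
drive_tool --deltas '[[[0,0,0.1],[0,0,0]],[[0,0,0.1],[0,0,0]],[[0,0,0],[0,0,0]]]'

```text
clock: 25.95
position: [609.5, 267.8, 16.0]
ee_rot: [1.0, -0.005, 0.0, 0.0]
contact_force: [-5.4, -1.9, 14.5]
gripper_width: -0.3
grasp_force: 7.1
```

The button bottomed out at z=16 with 14 N on the tool. Now I'll release and rise.

Emit:
drive_tool --deltas '[[[0,0,-1],[0,0,0]],[[0,0,-3],[0,0,0]],[[0,0,-4.5],[0,0,0]],[[0,0,-4.5],[0,0,0]],[[-2,0,0],[0,0,0]],[[0,0,0],[0,0,0]],[[0,0,0],[0,0,0]]]'

```text
clock: 26.65
position: [589.0, 267.8, 142.6]
ee_rot: [1.0, -0.006, -0.001, 0.0]
contact_force: [0.3, 0.7, -0.6]
gripper_width: 0.1
grasp_force: 0.0
```

```bash
python3 - <<'E'
from h import *
s=arm.read_state(); g=get_image('wrist')
M=R.from_quat(s['ee_rot']).as_matrix(); T=np.array(g['mount'])
g['eye']=np.array(s['position'])+M@T[:3,3]; g['orientation']=R.from_matrix(M@T[:3,:3]).as_quat()
cv2.imwrite('pics/w2.png',cv2.cvtColor(g['img'],4)); print(g['eye'],s['position'],s['contact_force'])
E
```

```text
[672.60912013 266.52381716 285.43736705] [588.99899431 267.7849877  142.55081668] [ 0.3241846   0.70233269 -0.62334293]
```

View pics/w2.png

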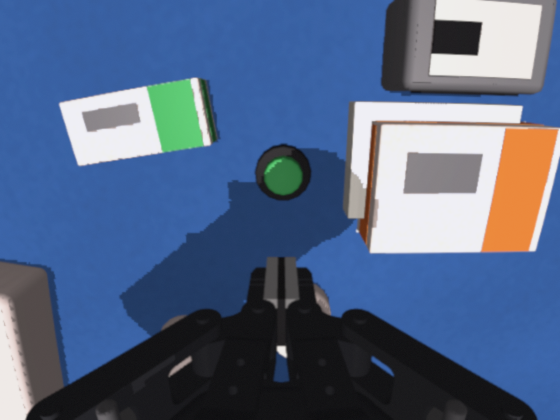

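The carton is square in the corner at (440,187), the button at (283,175) is up, and the robot is clear of everything.

```bash
python3 -c "
from bench import arm
print(arm.job_done())"
```

```text
the job is handed in; nothing more can be done
None
```

The carton is flush in the corner against both stops, the green button was pressed to its end and came back up, and the job is handed in at about 27 s; the hand-in gave no verdict.

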